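# Tip the carton down before the spin cycle

### The arm

A 6-joint arm with a two-finger parallel gripper is mounted at the origin on the work surface. World frame = base frame: x ahead of the robot, y to its left, z up, the work surface at z = 0. Lengths are in m, angles in degrees, forces in N, time in s.
With the tool pointing down it reaches from about 0.25 to 0.725 m from the base axis. Payload 9.7 kg.
Tool frame: the origin (TCP) lies on the centre line of the jaws, within the pads' length; the fingertips stand 19 mm ahead of it and the grasp point (between the pads) is the TCP; z points along the fingers, y is the direction in which the jaws open and shut (so a half turn about z gives the same grasp; the last joint's range is limited). The gripper opens to 85 mm and grips with 20 to 120 N. Pads are 22 mm wide; open, the fingers measure 114 mm over their backs; the gripper's body (76 mm by 85 mm) begins 54 mm behind the grasp point. The pads swing forward as they close: fully open they stand 13 mm farther back than shut.
Start: joints at [74.255, 4.979, 10.078, 95.1, 0, 90], TCP at [0.149, 0.529, 0.25] pointing down, gripper open.
Joint ranges: [-179.16, 179.16], [-48.56, 103.87], [-65.8, 70.77], [-126.05, 130.52], [-82.76, 87.17], [-180, 180]. Speed limits (degrees/s): [127.2, 127.2, 147.25, 180, 180, 180].

### API

Orientations are given as [roll, pitch, yaw] about the fixed x, y, z axes, in that order (R = Rz(yaw) Ry(pitch) Rx(roll)).
In Python, from workcell import bot gives the robot as it stands.
- The arm moves only by the tool servo_tool, never from a script. Its argument "motion" is a list that holds one entry, the list of rows, each a list of 6 numbers: the shift along the tool's x, y, z in mm, then the turn, a rotation vector about the tool's x, y, z in rad. A call has 1 to 5 rows; each row shifts and turns the commanded pose from where the row before left it, along the tool's axes as they then stand; what a row does not reach is not made up. A row lasts 1/10 s, in which the tool goes at most 50 mm and 8.59 degrees, less where a joint would pass 70% of its speed; a pose out of reach is approached as far as the arm can. A call is refused whole if a number of a shift passes 50 or a number of a turn 0.15, either way. A call with a gripper value outside its range is refused whole. "gripper" is the finger opening in mm, from 0 to 85.4, set as the call begins (left out, the last holds). The fingers move at their own pace and stop on an object; "newtons" is the grip in N (left out, the last holds). Time passes only in rows, so rows that do not move let the fingers close. It gives the time, the measured TCP pose, the force and the opening at its end, in the units of the state.
- bot.get_obs(): the state, without advancing time (a new reading comes with each control period).
- bot.camera(name): name is "scene" or "top" or "wrist"; returns a dict with "color" (400x640x3 uint8, red, green, blue), "fx", "fy", "cx", "cy" (pixels), "R" (3x3) and "t" (3): a world point X has camera coordinates R X + t. Camera axes: x right, y down, z forward; pixel columns grow to the right and rows downward; lengths in m; the calibration is good to about 2 mm. A picture is of the moment at which its call begins. There is no depth.
- bot.job_done(): hands the job in, once; it reports no verdict.
Trained networks look in a picture, given as the dict that the camera call returned (one of the last four; its "shot" number tells which), for a name from the list of things; names that differ only in an ending like _2 or _b are one class to them, and where a whole thing is asked for, a point or a joint stands for the part that bears it (a point fixed in the world has none). Each returns a list of dicts, best first, with "confidence" (0 to 1); they miss things now and then, are a little off and sometimes report something else, mostly with a low value. They report only what shows in the picture. A call takes as long as a camera call. They do not tell look-alikes from the thing itself.
- bot.look_for(picture, label): "rect" ([left, top, width, height] in pixels, round what is visible of it).
The state is a dict: "time": time; "q": joint angles; "qd": joint speeds; "joint_efforts": joint torques, N m; "ee_pos": TCP position; "tcp_rot": TCP orientation; "wrist_force": force on the tool from outside, world axes, zero at the start; "torque": the same for the moment, N m; "opening": finger opening in m.
Only numpy, scipy, OpenCV 4.12 (cv2) and the standard library are available. Lean on these libraries where they do the work, as an engineer would, in place of code of your own. Each camera call takes 0.05 s, during which the arm holds its last target.

### The job

Before the spin cycle shakes the lid, tip over the standing orange carton with a push high on its back, without sliding it along while it stands, so that it falls flat inside the yellow marked rectangle with its top towards the blue divider tray. Then push the lying carton with the fingertips until its top end is snug and square against the tray, and move clear. Only push: do not lift the carton, and leave the spray bottle, the jar and the steel pin undisturbed.

Things in the scene. Friction and masses are not known exactly. Their poses are not given: they have to be found in the camera images.
- carton: Orange carton with a white band, 48 mm thick (its x) by 90 mm wide (its y) by 150 mm tall (its z), about 0.25 kg (0.17 to 0.35), loose, standing on its small end. Origin at the centre of its underside; z up through the carton; its x points the way it is to fall, so its back is the 90 x 150 face at x = -24 mm.
- carton_centre (a point): The centre of the carton, 75 mm above its underside. At the start the carton stands across the rectangle's near line, within 10 mm of its middle line and 0.1 rad of its direction; tipped on the spot it lands inside, top end 15 to 35 mm short of the tray.
- carton_top (a point): The centre of the carton's top end face (150 mm along its z); once toppled this face looks towards the tray.
- bay: Rectangle marked flat on the lid by yellow lines 12 mm wide, with a fixed blue tray with slotted dividers closing its far end. Origin on the lid at the rectangle's middle; x towards the tray, z up. Inside the lines it runs x -100 to +100 mm, y -80 to +80 mm. The tray's straight wall, 45 mm tall, 260 mm wide, stands at x = +100 mm; the tray reaches x = +220 mm.
- spray: White and red spray bottle, 68 mm across, 200 mm tall, loose bystander standing beside the rectangle. Origin at the centre of its underside.
- jar: Small green glass jar with a metal lid, 60 mm across, 85 mm tall, loose bystander. Origin at the centre of its underside.
- pin: Stainless steel peg on a round foot 40 mm across, 75 mm tall, shaft 20 mm across, loose bystander. Origin at the centre of its underside.
Things that resemble listed ones, but are neither listed nor needed, are in the scene too. Leave any purple look-alike of the carton alone.

How it is judged:
By the outcome, as a careful person would: the job done as asked, in the order asked, and still so for the second after the job is handed in, with the robot touching nothing.
It also fails if it takes over 64 s, if anything falls off the work surface, if the arm or the gripper's body presses on something with over 40 N, if the wrist force passes 120 N, or if a joint passes its speed limit or range.

## Working session

There is one attempt and no reset: what is moved stays moved. The work goes in short steps, Python scripts to look and compute and a tool call to move; the robot and the scene stay as the last step left them, time stands still between calls to the robot, and variables do not carry over. Pictures are saved under pics/ and viewed, and the job is handed in when it is done.

Besides the shell and the picture viewer there is one more tool, called after "Emit:" as name(argument=value, ...), one argument or row to a line, values as JSON. servo_tool: Moves the arm, as the interface text tells. Its arguments: {"type":"object","properties":{"motion":{"type":"array","items":{"type":"array","items":{"type":"array","items":{"type":"number"}}}},"gripper":{"type":"number"},"newtons":{"type":"number"}},"required":["motion"]}

```bash
mkdir -p pics
cat > h.py <<'E'
import numpy as np, cv2
from workcell import bot
def save(p,n): cv2.imwrite(f'pics/{n}.png',cv2.cvtColor(p['color'],cv2.COLOR_RGB2BGR))
def ray(p,u,v):
    R=np.array(p['R']);t=np.array(p['t']);d=R.T@np.array([(u-p['cx'])/p['fx'],(v-p['cy'])/p['fy'],1]);return -R.T@t,d
def onz(p,u,v,z=0):
    c,d=ray(p,u,v);return c+d*(z-c[2])/d[2]
def proj(p,X):
    c=np.array(p['R'])@np.array(X)+np.array(p['t']);return c[0]/c[2]*p['fx']+p['cx'],c[1]/c[2]*p['fy']+p['cy']
E
python3 - <<'E'
from h import *
import pickle
o=bot.get_obs();print(o)
for n in['scene','top']:
    p=bot.camera(n);save(p,n+'0');pickle.dump(p,open(n+'0.pkl','wb'))
    print(n,p['fx'],-np.array(p['R']).T@np.array(p['t']))
    for l in['carton','spray','jar','pin','bay']:
        print(l,[(np.round(r['rect']),round(r['confidence'],2)) for r in bot.look_for(p,l)[:4]])
E
```

```text
{'time': 0.0, 'q': array([7.42552741e+01, 5.01078645e+00, 1.00342287e+01, 9.51001157e+01,
       7.70976974e-05, 9.00003278e+01]), 'qd': array([ 0.03233829, -0.06989462, -0.02638667,  0.04773725,  0.00471591,
        0.00323309]), 'joint_efforts': array([ 1.62694378e-04, -5.20389819e+01,  4.64803112e+01,  1.62042148e-02,
        1.09270052e-04, -7.43476789e-06]), 'ee_pos': array([0.14918621, 0.52916217, 0.24958405]), 'tcp_rot': array([-1.79923327e+02, -7.66590307e-05,  1.64254946e+02]), 'wrist_force': array([-0.761085  , -0.14493953, -0.42976142]), 'torque': array([ 0.05546898, -0.00320596,  0.01281454]), 'opening': 0.0853738556108823}
scene 500.6859380133898 [ 0.87264332 -0.33393668  0.85808394]
carton [(array([387., 134.,  59.,  82.]), 0.84), (array([311., 146.,  54.,  84.]), 0.71)]
spray [(array([319., 253.,  60.,  79.]), 0.82)]
jar [(array([383., 232.,  35.,  48.]), 0.9)]
pin [(array([239., 181.,  15.,  29.]), 0.65)]
bay [(array([170., 186., 208., 180.]), 0.67), (array([379., 233.,  39.,  47.]), 0.23)]
top 361.0352368406227 [0.54249433 0.07270571 0.7494843 ]
carton [(array([265., 190.,  36.,  56.]), 0.97), (array([324., 281.,  25.,  22.]), 0.72), (array([188., 132.,  58.,  65.]), 0.65)]
spray [(array([350., 102.,  49.,  61.]), 0.63)]
jar [(array([280., 114.,  30.,  31.]), 0.74)]
pin [(array([326., 282.,  24.,  21.]), 0.68)]
bay [(array([277., 158., 171., 131.]), 0.62)]
```

View pics/scene0.png

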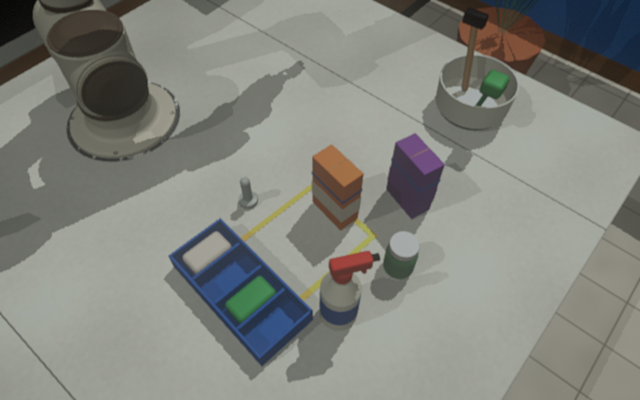

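View pics/top0.png

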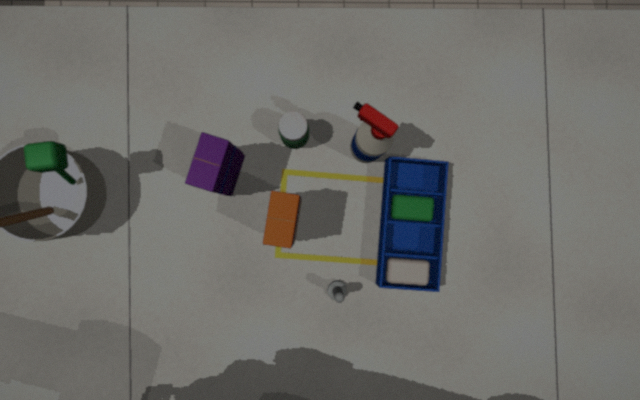

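The orange carton with the white band is at scene (337,186) and top (282,218). The purple look-alike is at scene (414,175) and top (215,164). Only the orange one fits the description. I'll confirm it in an enlarged crop and measure.

Run:
```python
from h import *
import pickle
p=pickle.load(open('top0.pkl','rb'));im=p['color']
c=cv2.resize(cv2.cvtColor(im,cv2.COLOR_RGB2BGR)[90:310,170:470],None,fx=2.6,fy=2.6,interpolation=cv2.INTER_CUBIC);cv2.imwrite('pics/crop0.png',c)
h=cv2.cvtColor(im,cv2.COLOR_RGB2HSV)
def seg(lo,hi,z,n):
    m=cv2.inRange(h,lo,hi);k,l,s,_=cv2.connectedComponentsWithStats(m)
    for i in range(1,k):
        if s[i,4]>60:
            cn=cv2.findContours((l==i).astype(np.uint8),0,2)[0][0]
            r=cv2.minAreaRect(cn);b=cv2.boxPoints(r)
            print(n,s[i],[np.round(onz(p,u,v,z)[:2],4).tolist() for u,v in b],np.round(b).tolist())
seg((5,120,90),(15,255,255),.15,'orange')
seg((22,90,90),(35,255,255),0,'yellow')
seg((105,120,20),(125,255,255),.045,'blue')
o=h[218,282];print(o,h[172,330])
for nm,u,v,z in[('jar',293,126,.085),('spraycap',376,125,.19),('spraybody',368,145,.1),('pintop',340,295,.075),('pinfoot',338,288,.0)]: print(nm,onz(p,u,v,z))
```

```text
orange [ 263  191   36   57 1527] [[0.496, 0.1531], [0.5834, 0.1375], [0.5751, 0.0913], [0.4874, 0.1071]] [[262.0, 243.0], [271.0, 190.0], [299.0, 195.0], [290.0, 248.0]]
yellow [280 169 103  23 672] [[0.6371, 0.1341], [0.6336, -0.0789], [0.5874, -0.0776], [0.5915, 0.135]] [[280.0, 169.0], [382.0, 169.0], [382.0, 191.0], [280.0, 191.0]]
yellow [275 246 102  19 617] [[0.4562, 0.1499], [0.4785, 0.1466], [0.4453, -0.0626], [0.4226, -0.059]] [[274.0, 257.0], [275.0, 246.0], [377.0, 259.0], [375.0, 270.0]]
blue [352 137  26  24 152] [[0.6739, 0.0008], [0.6923, -0.0158], [0.6521, -0.0604], [0.6337, -0.0437]] [[346.0, 146.0], [354.0, 137.0], [377.0, 157.0], [369.0, 166.0]]
blue [ 376  157   72  134 5894] [[0.3983, -0.0512], [0.6543, -0.0771], [0.6431, -0.2035], [0.3851, -0.176]] [[376.0, 286.0], [385.0, 156.0], [448.0, 160.0], [439.0, 291.0]]
[ 13 183 120] [ 25  53 125]
jar [0.70555731 0.10179288 0.085     ]
spraycap [ 0.67998542 -0.03277988  0.19      ]
spraybody [ 0.66565814 -0.03412598  0.1       ]
pintop [0.39059747 0.0213926  0.075     ]
pinfoot [0.38823826 0.01949704 0.        ]
```

View pics/crop0.png

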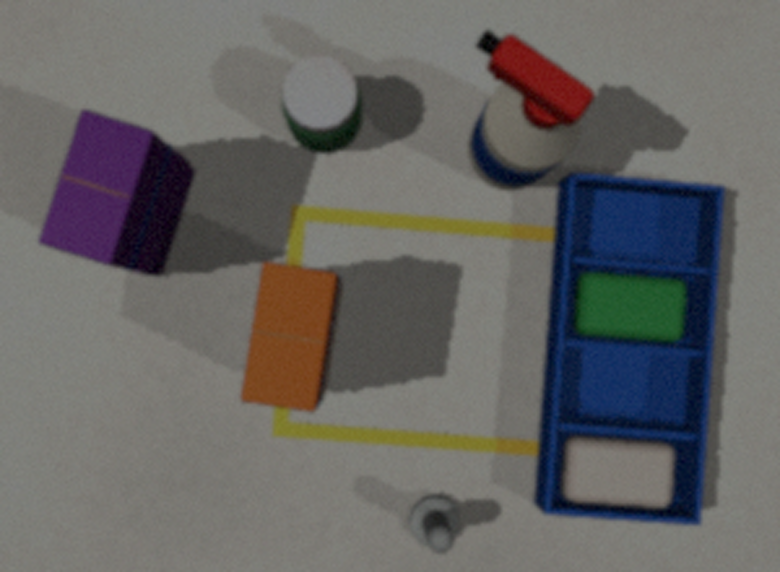

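The crop confirms it: the orange carton with its top seam stands across the near yellow line, and the purple one stands off to the side. Next I'll check my pose estimates by overlaying them on both views.

```bash
cat >> h.py <<'E'
def frame(x,y,deg):
    a=np.radians(deg);return np.array([[np.cos(a),-np.sin(a),x],[np.sin(a),np.cos(a),y],[0,0,1]])
def box(im,p,F,x0,x1,y0,y1,z0,z1,col):
    P=[(F@[x,y,1])[:2] for x,y in((x0,y0),(x1,y0),(x1,y1),(x0,y1))]
    for z in(z0,z1):
        cv2.polylines(im,[np.round([np.array(proj(p,(*q,z)))*16 for q in P]).astype(int)],True,col,1,cv2.LINE_AA,4)
E
python3 - <<'E'
from h import *
import pickle
C=frame(.5355,.1222,-100.1);B=frame(.536,.0355,-95.5)
print('carton in bay',(np.linalg.inv(B)@C).round(4))
out=[]
for n,(a,b,c,d) in(('top',(130,310,180,460)),('scene',(120,370,160,480))):
    p=pickle.load(open(n+'0.pkl','rb'));im=cv2.cvtColor(p['color'],cv2.COLOR_RGB2BGR)
    s=2.4
    im=cv2.resize(im,None,fx=s,fy=s,interpolation=cv2.INTER_CUBIC);q=dict(p)
    for k in('fx','fy'):q[k]=p[k]*s
    for k in('cx','cy'):q[k]=p[k]*s+s/2-.5
    box(im,q,C,-.024,.024,-.045,.045,0,.15,(255,255,0))
    box(im,q,B,.1,.22,-.13,.13,0,.045,(0,255,255))
    box(im,q,B,-.1,.1,-.08,.08,0,0,(0,0,255))
    cv2.imwrite(f'pics/ov_{n}.png',im[int(a*s):int(b*s),int(c*s):int(d*s)])
    if n=='top':
        for u,v in((186,184),(205,133),(218,194),(231.5,194.6),(243,152)): print('purple',onz(p,u,v,.15)[:2],onz(p,u,v,0)[:2])
E
```

```text
carton in bay [[ 0.9968  0.0802 -0.0863]
 [-0.0802  0.9968 -0.0088]
 [ 0.      0.      1.    ]]
purple [0.59614044 0.275072  ] [0.6095635  0.32570709]
purple [0.67956782 0.24334227] [0.71386567 0.28603811]
purple [0.57875712 0.22374385] [0.58783061 0.26153587]
purple [0.57733495 0.20188673] [0.5860526  0.23420976]
purple [0.64732676 0.18203067] [0.67355742 0.20938542]
```

View pics/ov_top.png

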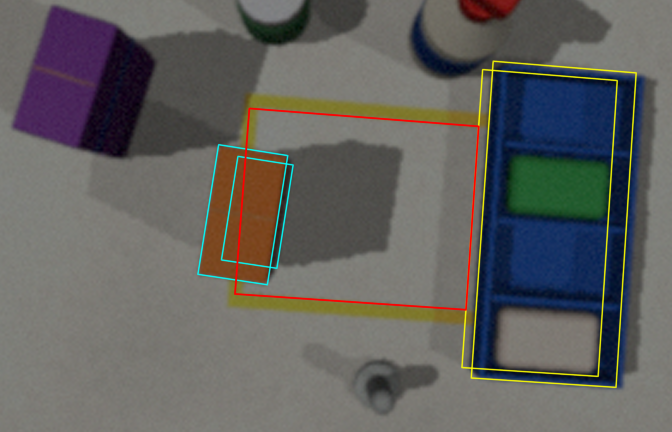

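View pics/ov_scene.png

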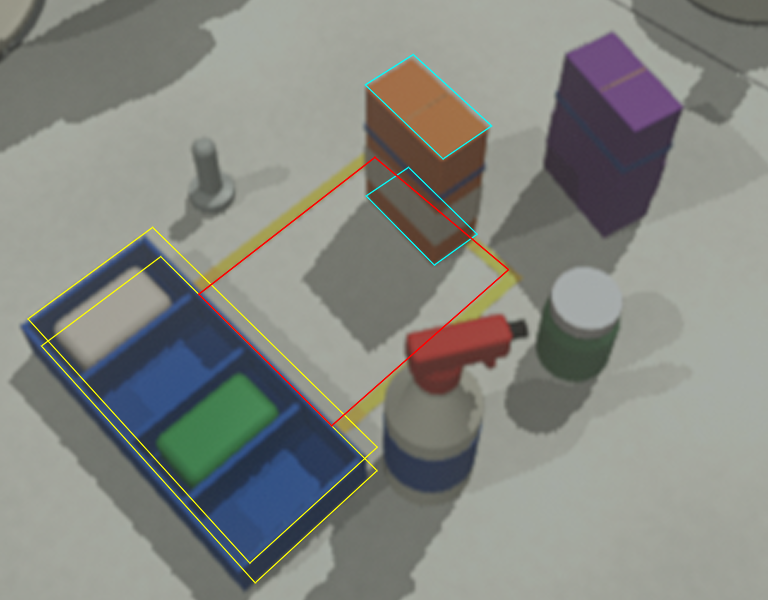

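The carton overlay fits both views. The tray sits about 6 mm farther out than I had it, so the bay is at roughly (.5354,.0295), which gives an 18 mm gap, within the stated 15–35 mm. Now I'll plan the approach.

```bash
cat >> h.py <<'E'
from scipy.spatial.transform import Rotation as Ro
def plan(target,yaw,n):
    o=bot.get_obs();T=np.array(o['ee_pos']);R0=Ro.from_euler('xyz',o['tcp_rot'],degrees=True)
    R1=Ro.from_euler('xyz',[180,0,yaw],degrees=True)
    w=(R0.inv()*R1).as_rotvec();d=(np.array(target)-T)*1000/n
    R=R0;print('turn/row',(w/n).round(4))
    for i in range(n):
        print((R.inv().apply(d)).round(1).tolist());R=R*Ro.from_rotvec(w/n)
E
python3 -c "
from h import *
plan([.546,.182,.25],79.9,15)"
```

```text
turn/row [ 0.     -0.      0.0982]
[-31.7, -15.1, 0.0]
[-33.1, -11.9, 0.0]
[-34.1, -8.6, 0.0]
[-34.8, -5.2, 0.0]
[-35.1, -1.8, 0.0]
[-35.1, 1.6, 0.0]
[-34.8, 5.1, 0.0]
[-34.1, 8.5, 0.0]
[-33.1, 11.8, 0.0]
[-31.8, 14.9, 0.0]
[-30.2, 18.0, 0.0]
[-28.3, 20.9, 0.0]
[-26.1, 23.5, 0.0]
[-23.7, 26.0, 0.0]
[-21.0, 28.2, 0.0]
```

Emit:
servo_tool(
  motion=[
    [[-32,-15,0,0,0,0.098],[-33,-12,0,0,0,0.098],[-34,-9,0,0,0,0.098],[-35,-5,0,0,0,0.098],[-35,-2,0,0,0,0.098]],
  ],
  gripper=30,
)

```text
time: 1.1
ee_pos: [0.2825, 0.4123, 0.2504]
tcp_rot: [180.0, -0.0, 136.0]
wrist_force: [0.9, 1.5, -0.5]
opening: 0.0298
```

Emit:
servo_tool(
  motion=[
    [[-35,2,0,0,0,0.098],[-35,5,0,0,0,0.098],[-34,8,0,0,0,0.098],[-33,12,0,0,0,0.098],[-32,15,0,0,0,0.098]],
  ],
)

```text
time: 1.6
ee_pos: [0.415, 0.2967, 0.2504]
tcp_rot: [180.0, -0.0, 107.9]
wrist_force: [-0.2, 0.3, 0.1]
opening: 0.0298
```

Emit:
servo_tool(
  motion=[
    [[-30,18,0,0,0,0.098],[-28,21,0,0,0,0.098],[-26,23,0,0,0,0.098],[-24,26,0,0,0,0.098],[-21,28,0,0,0,0.098]],
  ],
)

```text
time: 2.1
ee_pos: [0.5469, 0.1813, 0.2504]
tcp_rot: [180.0, -0.0, 79.8]
wrist_force: [-0.0, 1.5, 0.3]
opening: 0.03
```

```bash
python3 -c "
from h import *
plan([.546,.180,.148],79.9,5)
p=bot.camera('wrist');save(p,'w1');print(bot.get_obs()['opening'])
p=bot.camera('scene');save(p,'s1')
for l in['carton']:print(bot.look_for(p,l))"
```

```text
turn/row [ 0.     -0.     -0.0004]
[-0.3, -0.1, 20.5]
[-0.3, -0.1, 20.5]
[-0.3, -0.1, 20.5]
[-0.3, -0.1, 20.5]
[-0.3, -0.1, 20.5]
0.0298705023105418
[{'rect': [386.4, 134.6, 60.5, 84.3], 'confidence': 0.71}, {'rect': [312.6, 145.9, 51.9, 80.3], 'confidence': 0.68}]
```

View pics/s1.png

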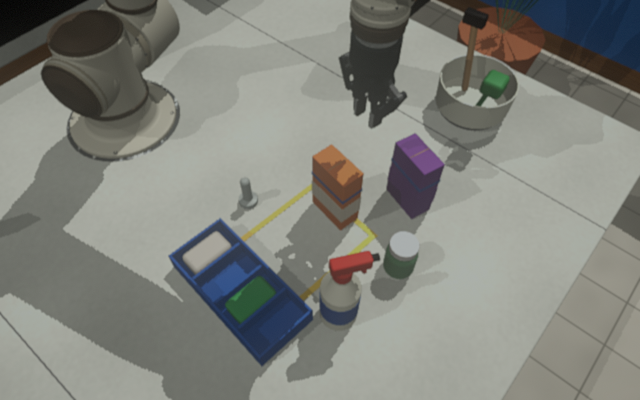

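View pics/w1.png

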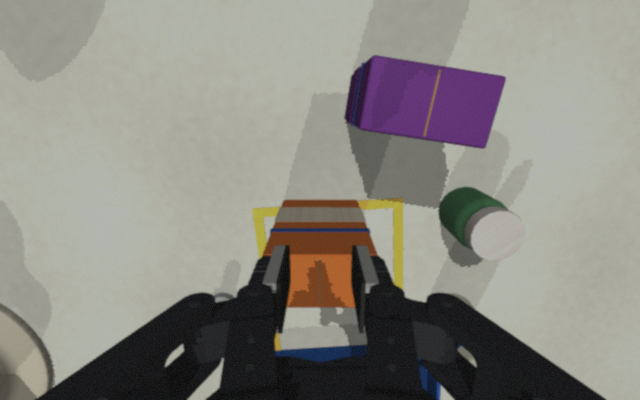

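In the wrist view the carton's back is square to the fingers and centred, with its top at (320,280) and purple clear at (430,105). I'll descend behind it.

Emit:
servo_tool(
  motion=[
    [[0,0,25,0,0,0],[0,0,25,0,0,0],[0,0,25,0,0,0],[0,0,20,0,0,0],[0,0,7,0,0,0]],
  ],
)

```text
time: 2.75
ee_pos: [0.5443, 0.183, 0.1463]
tcp_rot: [-179.8, 0.1, 80.1]
wrist_force: [0.3, -0.3, 0.3]
opening: 0.0302
```

```bash
python3 -c "
from h import *
p=bot.camera('top');save(p,'t2');cv2.imwrite('pics/t2c.png',cv2.resize(cv2.cvtColor(p['color'],cv2.COLOR_RGB2BGR)[100:320,150:450],None,fx=2.5,fy=2.5))
p=bot.camera('wrist');save(p,'w2');o=bot.get_obs();print(o['ee_pos'],o['wrist_force'])"
```

```text
[0.54503178 0.18291326 0.14779043] [-0.29634273 -0.40343285 -0.07465649]
```

View pics/t2c.png

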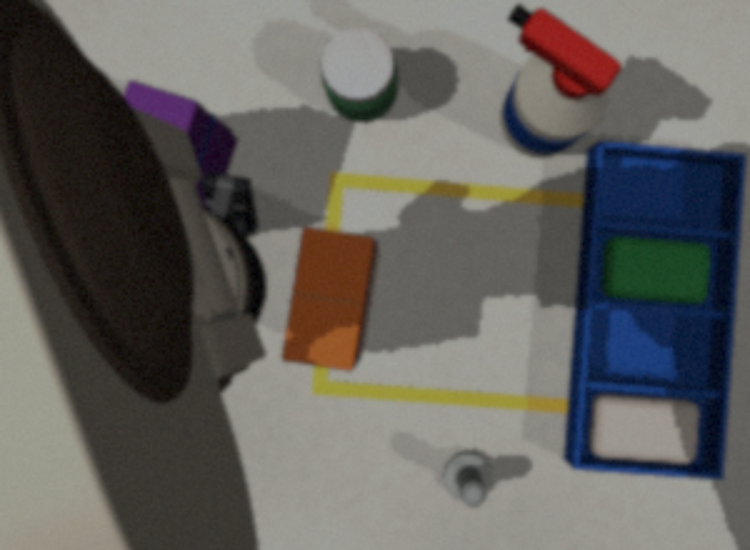

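View pics/w2.png

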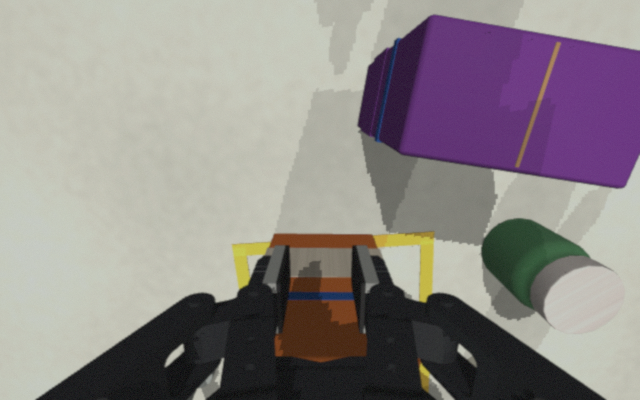

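Emit:
servo_tool(
  motion=[
    [[-8,0,0,0,0,0],[-6,0,0,0,0,0],[-4,0,0,0,0,0],[-2,0,0,0,0,0],[-2,0,0,0,0,0]],
  ],
)

```text
time: 3.35
ee_pos: [0.5422, 0.1605, 0.1487]
tcp_rot: [180.0, -0.0, 80.0]
wrist_force: [-0.1, 0.1, 0.8]
opening: 0.0301
```

Emit:
servo_tool(
  motion=[
    [[-2,0,0,0,0,0],[-2,0,0,0,0,0],[-2,0,0,0,0,0],[-2,0,0,0,0,0],[-2,0,0,0,0,0]],
  ],
)

```text
time: 3.85
ee_pos: [0.5403, 0.1509, 0.1483]
tcp_rot: [-180.0, -0.0, 80.0]
wrist_force: [0.1, 0.1, 0.8]
opening: 0.0299
```

Emit:
servo_tool(
  motion=[
    [[-2,0,0,0,0,0],[-2,0,0,0,0,0],[-2,0,0,0,0,0],[-2,0,0,0,0,0],[-2,0,0,0,0,0]],
  ],
)

```text
time: 4.35
ee_pos: [0.5386, 0.1409, 0.1483]
tcp_rot: [-180.0, 0.0, 80.0]
wrist_force: [-0.8, 1.0, 0.6]
opening: 0.0299
```

```bash
python3 -c "
from h import *
p=bot.camera('scene');save(p,'s3');cv2.imwrite('pics/s3c.png',cv2.resize(cv2.cvtColor(p['color'],cv2.COLOR_RGB2BGR)[50:300,200:480],None,fx=2.4,fy=2.4))
o=bot.get_obs();print(o['ee_pos'],o['wrist_force'])"
```

```text
[0.53850511 0.14072506 0.14828409] [ 0.16017697 -1.31904045 -0.50281942]
```

View pics/s3c.png

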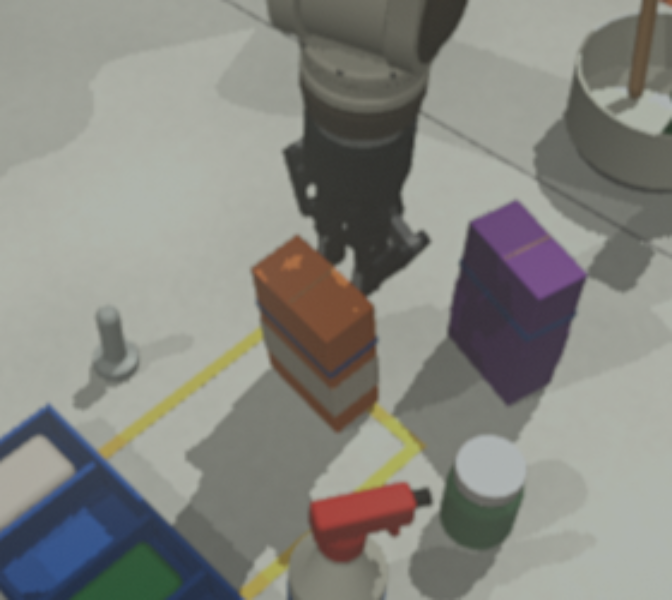

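The carton is tilting cleanly about its front edge without sliding, so I'll continue.

Emit:
servo_tool(
  motion=[
    [[-2,0,0,0,0,0],[-2,0,0,0,0,0],[-2,0,0,0,0,0],[-2,0,0,0,0,0],[-2,0,0,0,0,0]],
  ],
)

```text
time: 4.9
ee_pos: [0.5369, 0.1311, 0.1483]
tcp_rot: [180.0, 0.0, 80.0]
wrist_force: [0.1, -0.2, -0.7]
opening: 0.03
```

Emit:
servo_tool(
  motion=[
    [[-2,0,0,0,0,0],[-2,0,0,0,0,0],[-2,0,0,0,0,0],[-2,0,0,0,0,0],[-2,0,0,0,0,0]],
  ],
)

```text
time: 5.4
ee_pos: [0.5351, 0.1212, 0.1483]
tcp_rot: [180.0, 0.0, 80.0]
wrist_force: [0.6, 0.2, 0.4]
opening: 0.03
```

```bash
python3 -c "
from h import *
p=bot.camera('scene');save(p,'s4');cv2.imwrite('pics/s4c.png',cv2.resize(cv2.cvtColor(p['color'],cv2.COLOR_RGB2BGR)[50:300,200:480],None,fx=2.4,fy=2.4))
o=bot.get_obs();print(o['ee_pos'],o['wrist_force'])"
```

```text
[0.53506124 0.12104174 0.14826884] [ 1.18070579 -0.59618866 -0.40323075]
```

View pics/s4c.png

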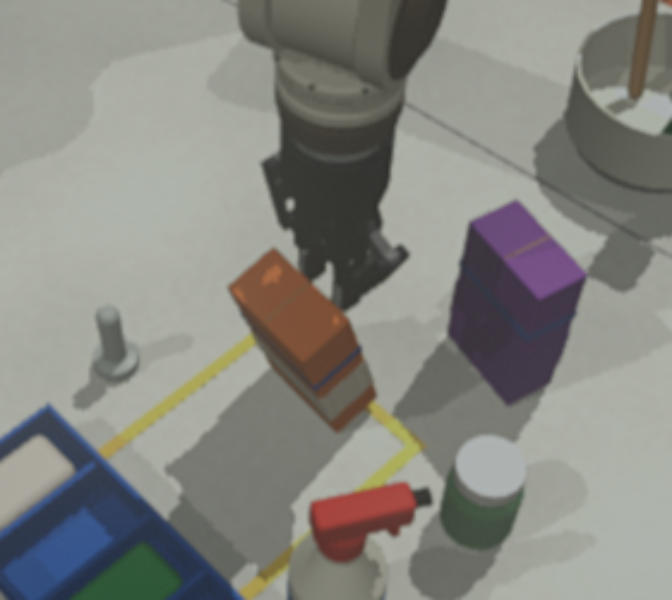

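Near balance, with the front edge still in place at crop (337,430).

Emit:
servo_tool(
  motion=[
    [[-2,0,0,0,0,0],[-2,0,0,0,0,0],[-2,0,0,0,0,0],[-2,0,0,0,0,0],[0,0,0,0,0,0]],
  ],
)

```text
time: 5.95
ee_pos: [0.5337, 0.1133, 0.1483]
tcp_rot: [180.0, 0.0, 80.0]
wrist_force: [-0.4, -0.3, -0.4]
opening: 0.0301
```

```bash
python3 -c "
from h import *
p=bot.camera('scene');save(p,'s5');cv2.imwrite('pics/s5c.png',cv2.resize(cv2.cvtColor(p['color'],cv2.COLOR_RGB2BGR)[50:300,200:480],None,fx=2.4,fy=2.4))
o=bot.get_obs();print(o['ee_pos'],o['wrist_force'])"
```

```text
[0.53373718 0.113426   0.1482975 ] [-0.14608473  0.21219455  0.41974741]
```

View pics/s5c.png

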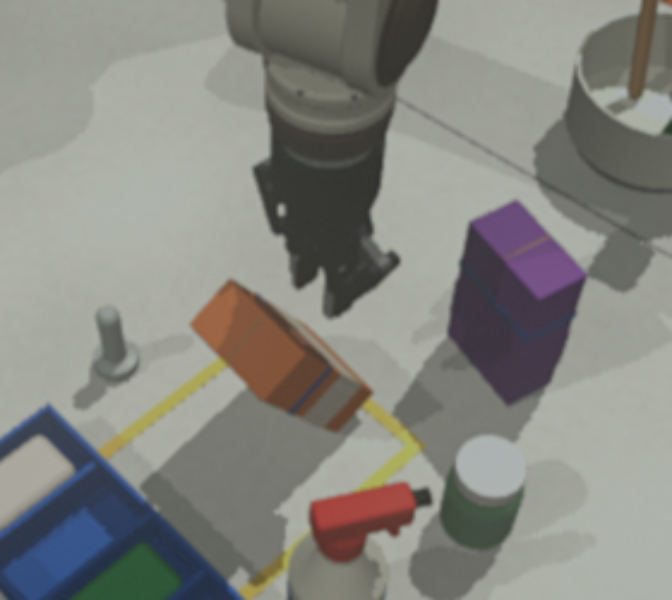

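It is falling on its own. I'll back off and let it land.

Emit:
servo_tool(
  motion=[
    [[15,0,0,0,0,0],[25,0,0,0,0,0],[25,0,0,0,0,0],[20,0,0,0,0,0],[0,0,0,0,0,0]],
  ],
)

```text
time: 6.5
ee_pos: [0.5486, 0.2, 0.1479]
tcp_rot: [-180.0, -0.0, 80.2]
wrist_force: [-0.3, -0.5, -0.4]
opening: 0.0301
```

Run:
```python
from h import *
import pickle
p=bot.camera('top');save(p,'t6');pickle.dump(p,open('top6.pkl','wb'));im=p['color']
q=bot.camera('scene');save(q,'s6')
h=cv2.cvtColor(im,cv2.COLOR_RGB2HSV);B=np.linalg.inv(frame(.5354,.0295,-95.5))
cv2.imwrite('pics/t6c.png',cv2.resize(cv2.cvtColor(im,cv2.COLOR_RGB2BGR)[100:320,200:460],None,fx=2.6,fy=2.6))
print(bot.look_for(p,'carton'))
```

```text
[{'rect': [297.1, 199.7, 79.8, 54.6], 'confidence': 0.66}, {'rect': [199.9, 132.6, 44.3, 46.0], 'confidence': 0.59}]
```

View pics/t6c.png

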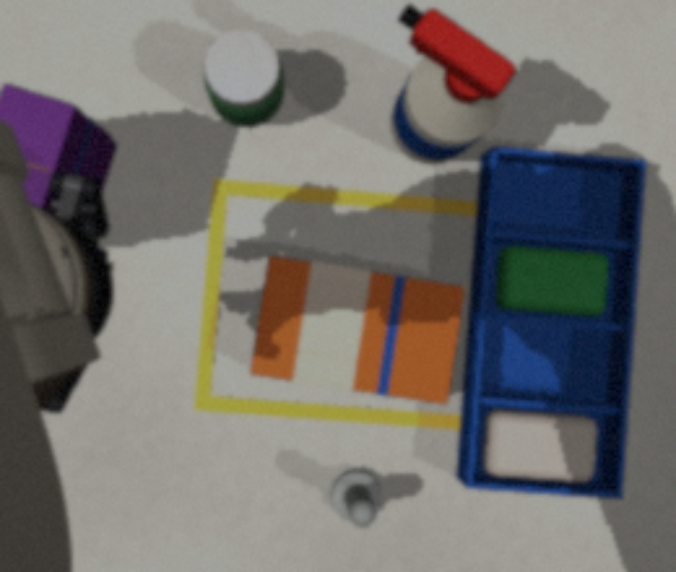

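View pics/s6.png

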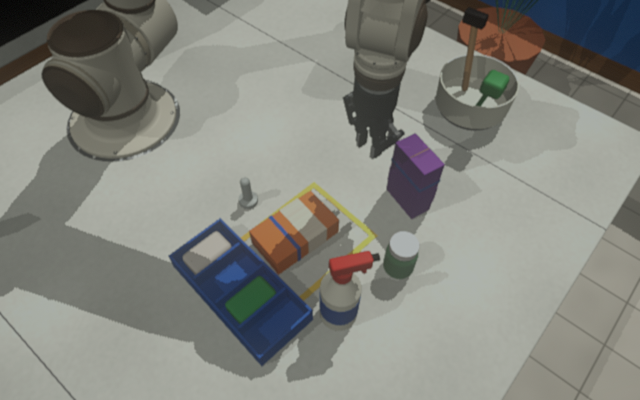

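It fell flat, top end towards the tray, wholly inside the lines. It is turned slightly: the top-end corners are at crop (465,288) and (450,402), and the tray rim runs from (487,150) to (461,482). Now I'll measure it.

Run:
```python
from h import *
import pickle
p=pickle.load(open('top6.pkl','rb'))
f=lambda x,y,z:onz(p,(x+.5)/2.6-.5+200,(y+.5)/2.6-.5+100,z)[:2]
c=[f(*k,.048) for k in((268,255),(465,288),(450,402),(250,375))]
w=[f(*k,.045) for k in((487,149),(460,482))]
print(np.round(c,4).tolist(),np.round(w,4).tolist())
for i in range(4): d=c[(i+1)%4]-c[i];print(np.linalg.norm(d),np.degrees(np.arctan2(d[1],d[0])))
d=w[1]-w[0];print('wall',np.linalg.norm(d),np.degrees(np.arctan2(d[1],d[0])))
n=np.array([d[1],-d[0]])/np.linalg.norm(d);n*= -np.sign(n[1])
print('n',n,'gaps',[(w[0]-k)@n for k in c],'mid lat',[(k-(w[0]+w[1])/2)@(d/np.linalg.norm(d)) for k in c])
```

```text
[[0.5744, 0.0873], [0.5465, -0.0602], [0.4612, -0.0466], [0.4854, 0.1025]] [[0.6518, -0.0804], [0.4007, -0.0531]]
0.15012159747477186 -100.70902903465168
0.08631919352959028 170.94242957357108
0.15106355359474047 80.7863498227637
0.09023967785481142 -9.694894023886917
wall 0.2525184851894631 173.80310325396889
n [-0.10794551 -0.99415681] gaps [np.float64(0.15837568245247713), np.float64(0.00871935717546455), np.float64(0.013027326582260843), np.float64(0.16388153462723942)] mid lat [np.float64(-0.031222544976776186), np.float64(-0.019412450440388012), np.float64(0.06679917621860135), np.float64(0.05884901019559666)]
```

```bash
python3 -c "
from h import *
plan([.530,.145,.148],84,3)
print(bot.get_obs()['ee_pos'])"
```

```text
turn/row [-0.0001  0.0001 -0.0229]
[-18.2, -3.0, 0.1]
[-18.2, -3.4, 0.1]
[-18.1, -3.8, 0.1]
[0.5483235  0.19737132 0.14814671]
```

Emit:
servo_tool(
  motion=[
    [[-18,-3,0,0,0,-0.023],[-18,-3,0,0,0,-0.023],[-18,-4,0,0,0,-0.023],[0,0,20,0,0,0],[0,0,25,0,0,0]],
  ],
  gripper=50,
)

```text
time: 7.15
ee_pos: [0.5311, 0.1443, 0.1043]
tcp_rot: [179.8, -0.1, 83.9]
wrist_force: [1.3, -0.0, 0.3]
opening: 0.0499
```

Emit:
servo_tool(
  motion=[
    [[0,0,25,0,0,0],[0,0,20,0,0,0],[0,0,11,0,0,0],[0,0,5,0,0,0],[0,0,0,0,0,0]],
  ],
)

```text
time: 7.65
ee_pos: [0.5304, 0.1451, 0.0423]
tcp_rot: [-180.0, 0.0, 84.0]
wrist_force: [0.1, -0.2, 0.5]
opening: 0.0502
```

```bash
python3 -c "
from h import *
p=bot.camera('wrist');save(p,'w7');p=bot.camera('scene');save(p,'s7');cv2.imwrite('pics/s7c.png',cv2.resize(cv2.cvtColor(p['color'],cv2.COLOR_RGB2BGR)[80:330,160:480],None,fx=2.4,fy=2.4));o=bot.get_obs();print(o['ee_pos'],o['tcp_rot'],o['wrist_force'])"
```

```text
[0.53099719 0.14539597 0.04333589] [ 1.79925812e+02 -2.93485395e-02  8.39725745e+01] [ 0.25787187  0.23015338 -0.16610293]
```

View pics/s7c.png

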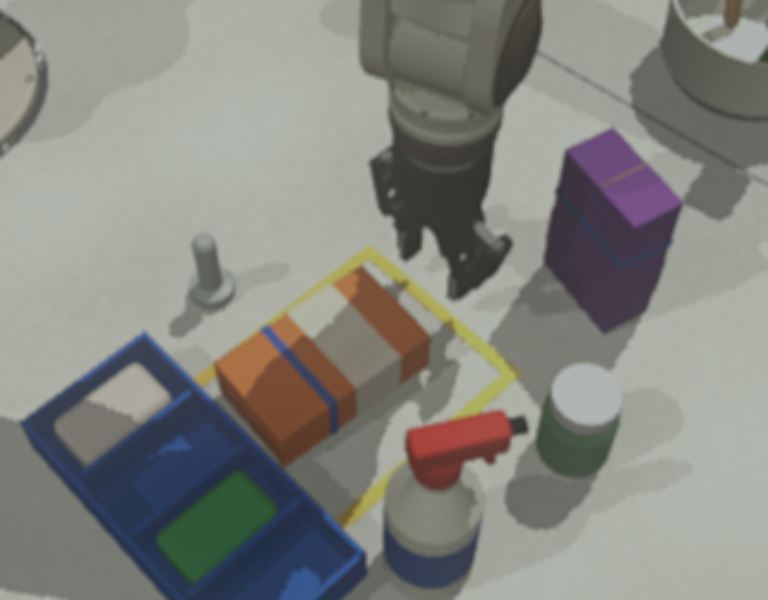

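View pics/w7.png

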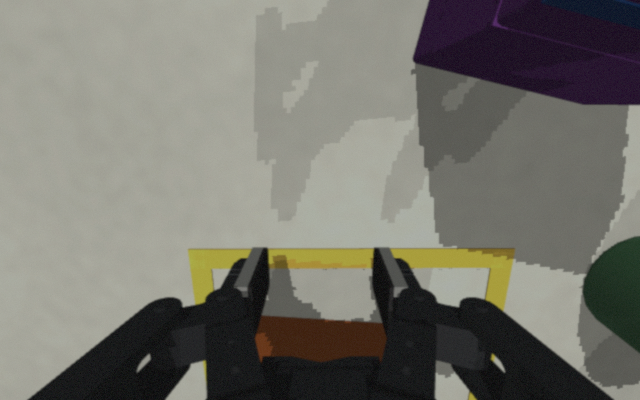

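Emit:
servo_tool(
  motion=[
    [[-8,0,0,0,0,0],[-8,0,0,0,0,0],[-7,0,0,0,0,0],[-4,0,0,0,0,0],[-3,0,0,0,0,0]],
  ],
)

```text
time: 8.25
ee_pos: [0.5273, 0.1149, 0.0424]
tcp_rot: [180.0, -0.0, 84.0]
wrist_force: [0.4, -0.1, -0.1]
opening: 0.0504
```

Emit:
servo_tool(
  motion=[
    [[-2,0,0,0,0,0],[-2,0,0,0,0,0],[-2,0,0,0,0,0],[-2,0,0,0,0,0],[-2,0,0,0,0,0]],
  ],
)

```text
time: 8.75
ee_pos: [0.5262, 0.1057, 0.0423]
tcp_rot: [-180.0, -0.0, 84.0]
wrist_force: [-0.2, 1.0, 0.1]
opening: 0.05
```

```bash
cat >> h.py <<'E'
def shot(n):
    p=bot.camera('top');save(p,n+'t');a=cv2.resize(cv2.cvtColor(p['color'],cv2.COLOR_RGB2BGR)[180:280,270:410],None,fx=5.5,fy=5.5,interpolation=cv2.INTER_CUBIC);cv2.imwrite(f'pics/{n}tc.png',a)
    o=bot.get_obs();print(o['time'],o['ee_pos'],o['wrist_force']);return p
E
python3 -c "
from h import *
shot('a8')"
```

```text
8.8 [0.52619227 0.10541613 0.0422681 ] [-0.22109722  0.98837912 -0.05040571]
```

View pics/a8tc.png

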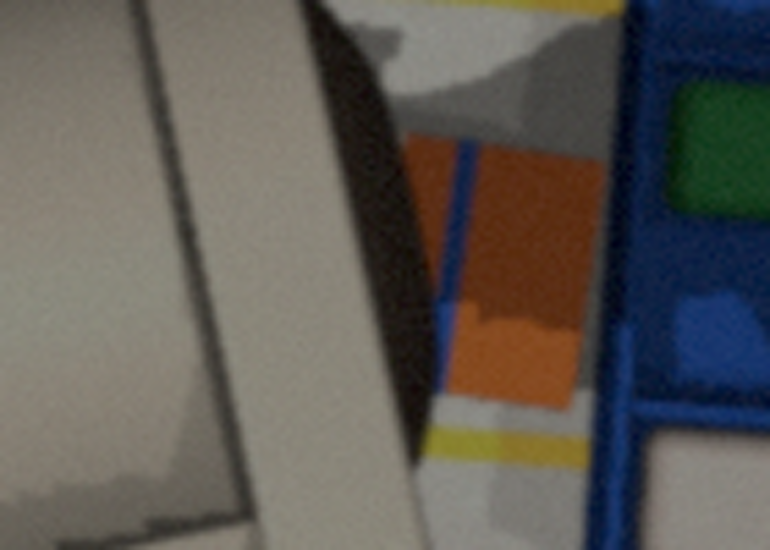

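Emit:
servo_tool(
  motion=[
    [[-2,0,0,0,0,0],[-2,0,0,0,0,0],[-2,0,0,0,0,0],[-2,0,0,0,0,0],[-2,0,0,0,0,0]],
  ],
)

```text
time: 9.3
ee_pos: [0.5251, 0.0954, 0.0422]
tcp_rot: [-180.0, 0.0, 84.0]
wrist_force: [0.0, 1.2, -0.4]
opening: 0.0498
```

Emit:
servo_tool(
  motion=[
    [[-1,0,0,0,0,0],[-1,0,0,0,0,0],[-1,0,0,0,0,0],[-1,0,0,0,0,0],[-1,0,0,0,0,0]],
  ],
)

```text
time: 9.8
ee_pos: [0.5244, 0.0914, 0.0423]
tcp_rot: [-179.9, -0.1, 84.0]
wrist_force: [-3.0, 9.5, 0.9]
opening: 0.0498
```

```bash
python3 -c "
from h import *
shot('a9')"
```

```text
9.85 [0.52427959 0.091452   0.04224948] [-2.50795164  6.02301628  0.80218174]
```

View pics/a9tc.png

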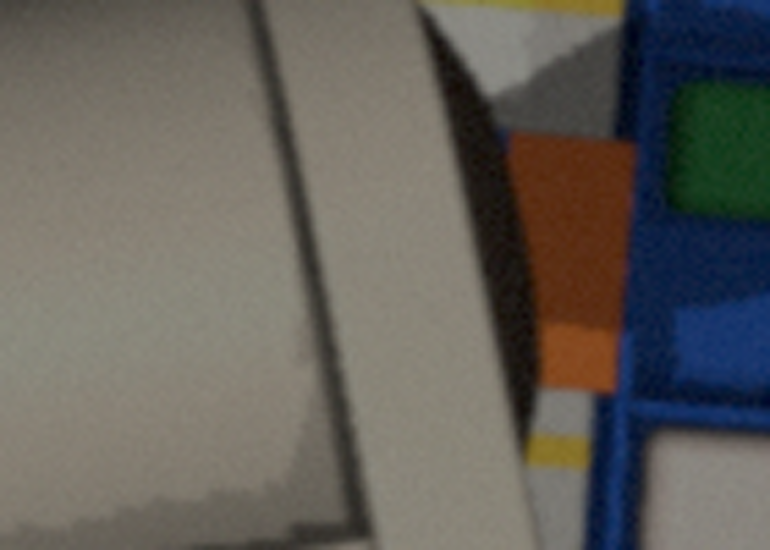

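The end face has reached the wall: force rose from about 1 N to 9.5 N. I'll press a little more to seat and square it.

Emit:
servo_tool(
  motion=[
    [[-0.5,0,0,0,0,0],[-0.5,0,0,0,0,0],[-0.5,0,0,0,0,0],[0,0,0,0,0,0],[0,0,0,0,0,0]],
  ],
)

```text
time: 10.35
ee_pos: [0.5237, 0.0911, 0.0422]
tcp_rot: [-179.9, -0.2, 84.1]
wrist_force: [-4.5, 13.5, 0.2]
opening: 0.0503
```

```bash
python3 -c "
from h import *
p=shot('a10')
q=bot.camera('scene');cv2.imwrite('pics/s10c.png',cv2.resize(cv2.cvtColor(q['color'],cv2.COLOR_RGB2BGR)[170:320,190:380],None,fx=4,fy=4,interpolation=cv2.INTER_CUBIC))"
```

```text
10.4 [0.52373717 0.09112313 0.04223973] [-4.79546173 12.71043081  0.74745978]
```

View pics/a10tc.png

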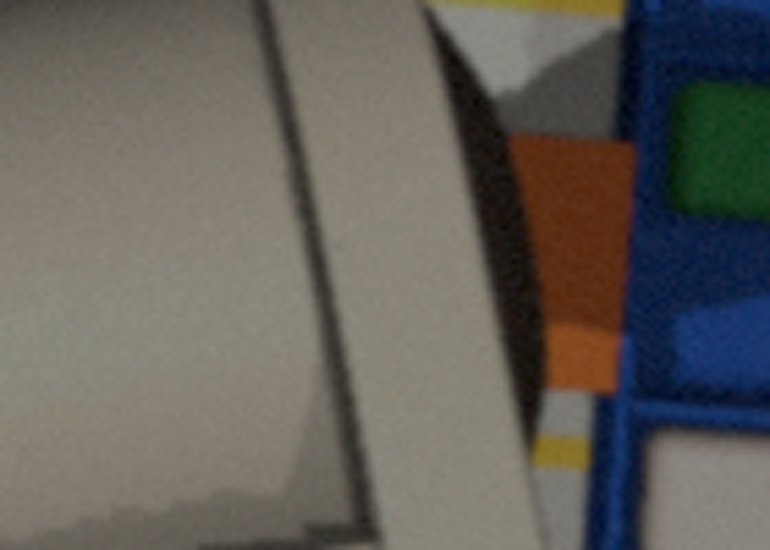

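View pics/s10c.png

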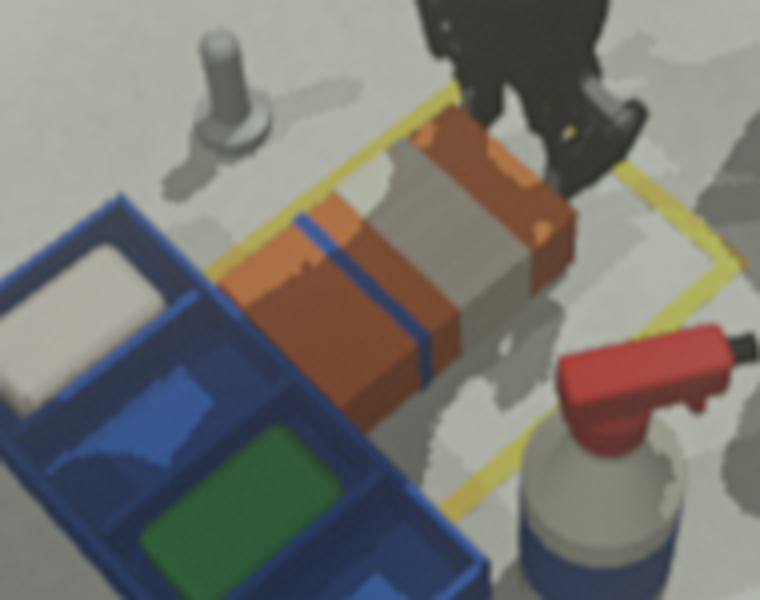

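It looks snug and square along the rim, and TCP travel stopped under 13 N. I'll back off straight and then look unobstructed.

Emit:
servo_tool(
  motion=[
    [[1,0,0,0,0,0],[2,0,0,0,0,0],[10,0,0,0,0,0],[20,0,0,0,0,0],[20,0,0,0,0,0]],
  ],
)

```text
time: 10.95
ee_pos: [0.5304, 0.1426, 0.0424]
tcp_rot: [180.0, 0.0, 83.9]
wrist_force: [0.9, -1.0, -0.2]
opening: 0.0498
```

Emit:
servo_tool(
  motion=[
    [[0,0,-30,0,0,0],[0,0,-50,0,0,0],[0,0,-50,0,0,0],[0,0,-50,0,0,0],[0,0,-20,0,0,0]],
  ],
)

```text
time: 11.45
ee_pos: [0.5311, 0.1425, 0.2477]
tcp_rot: [179.6, -0.1, 84.0]
wrist_force: [0.2, 0.2, -0.2]
opening: 0.0496
```

Emit:
servo_tool(
  motion=[
    [[20,-40,0,0,0,0],[20,-45,0,0,0,0],[20,-45,0,0,0,0],[20,-40,0,0,0,0],[0,0,0,0,0,0]],
  ],
)

```text
time: 11.95
ee_pos: [0.3663, 0.2414, 0.2432]
tcp_rot: [180.0, -0.1, 84.2]
wrist_force: [0.6, 0.5, 0.4]
opening: 0.0502
```

```bash
python3 -c "
from h import *
p=shot('a11')
for l in('spray','jar','pin'):print(l,[(r['rect'],r['confidence']) for r in bot.look_for(p,l)[:2]])
q=bot.camera('scene');cv2.imwrite('pics/s11c.png',cv2.resize(cv2.cvtColor(q['color'],cv2.COLOR_RGB2BGR)[120:370,150:450],None,fx=2.4,fy=2.4,interpolation=cv2.INTER_CUBIC))
for l in('spray','jar','pin'):print(l,[(r['rect'],r['confidence']) for r in bot.look_for(q,l)[:2]])"
```

```text
12.0 [0.36795347 0.24068922 0.24301483] [1.72060791 0.43652378 0.57227679]
spray [([349.8, 102.5, 49.1, 57.7], 0.98)]
jar [([281.9, 111.7, 30.4, 33.6], 0.65)]
pin [([324.1, 279.6, 26.0, 24.4], 0.68)]
spray [([319.6, 253.0, 60.2, 79.0], 0.92), ([245.4, 192.6, 89.8, 88.1], 0.54)]
jar [([381.7, 233.5, 35.4, 47.8], 0.81)]
pin [([239.8, 177.9, 18.1, 32.3], 0.94)]
```

View pics/a11tc.png

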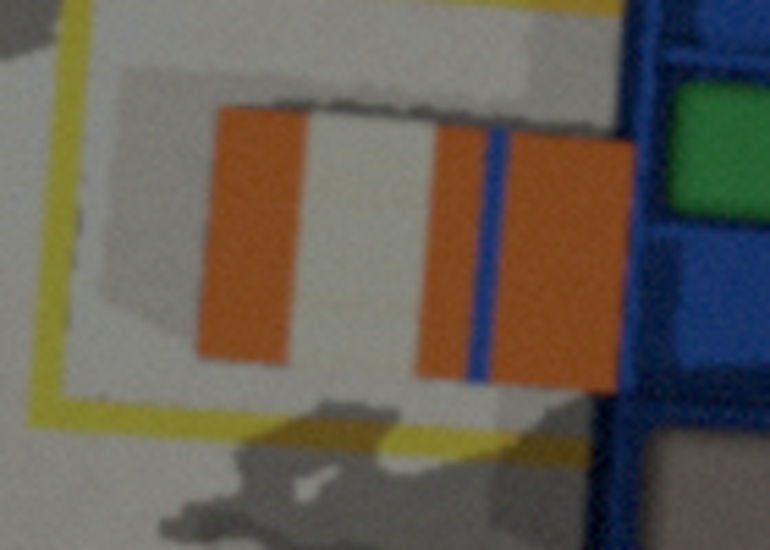

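View pics/s11c.png

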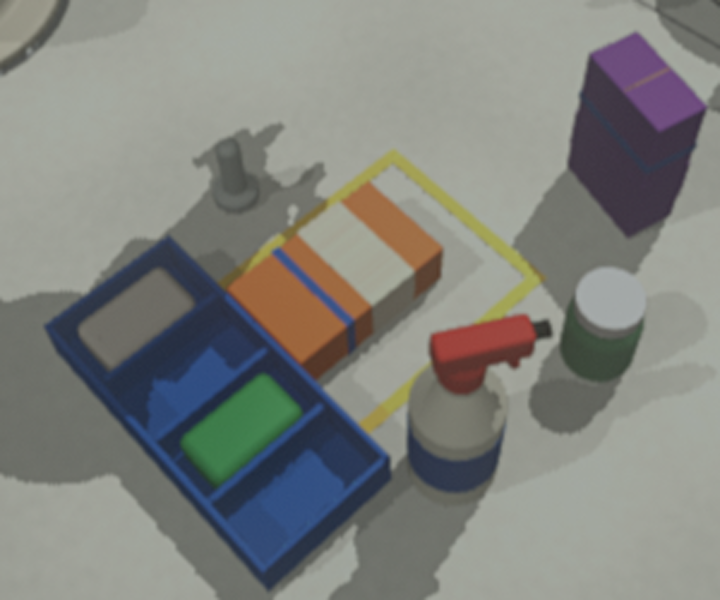

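The end edge slope (-0.080) matches the tray rim slope (-0.081), and the end is flush with the rim. The spray, jar and pin boxes are unchanged. The arm is clear, so I'll hand in.

```bash
python3 -c "
from h import *
print(bot.job_done())"
```

```text
the job is handed in; nothing more can be done
None
```

The carton is lying flat inside the yellow rectangle with its top end against the blue tray. I handed the job in at about 12 s of the 64 s allowed; no verdict is reported.

- **Tipping:** I pushed the back with both fingertips at about 130 mm height. The carton tilted about its front bottom edge with no visible sliding, then fell flat inside the lines with its top towards the tray.
- **Pushing home:** I pushed its underside end squarely with both fingertips. The force rose to about 14 N when the end seated on the wall. I then backed straight off and moved clear.
- **Last checks:**
  - **Square:** The slope of the carton's end edge matches the tray rim to within about 0.3° in the top view.
  - **Snug:** No gap shows in either camera view. I judged this from the pictures and the force rise, so a gap of 1–2 mm could go unseen.
  - **Bystanders:** The spray bottle, jar and pin are where they were, within the noise of the detections. The purple look-alike looks unmoved in the pictures.
- **Disagreement:** My first estimate of the tray wall was about 6 mm or more too near, because I took the visible outer face for the rim. I corrected this from the overlays and from the contact force before seating the carton.

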